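Right a toppled storage jar against the back of its stand and push it home

TASK

The frosted storage jar has toppled backwards in its stand: its lid leans on the glazed back and its foot sticks out in front. Push the foot in so that the lid rides up the back until the jar stands upright by itself, then slide it home along the worktop until its foot bears firmly, but gently, on the stop strip in its bay, wherever that has been set. Do not force it if it wedges, and leave the pepper mill, the mug and the tin alone.

Things in the scene. Friction and masses are not known exactly. Their poses are not given: they have to be found in the camera images.
- storage_jar: Round frosted-plastic storage jar with fixed white lid, 193 mm high, 0.3 to 0.5 kg, too wide to grip. Origin: centre of its flat foot (83 mm in diameter); z runs up its middle. Body widens to 100 mm at 170 mm height; weight centred 90 mm up. Starts leaning 43 to 45 degrees from upright towards the stand's +x, on the rim of its foot nearer the stand. Upright it slides under 1 to 3 N.
- raised_rim (a point): The point of the foot's rim that is raised at the start: 41 mm from the foot's centre, about 57 mm up, on the side away from the stand. Pushed towards the stand with 4 to 15 N it moves in by some 50 mm and sinks to 27 mm while the jar rises to 19 degrees. Fingers must sink with it: fingers that stay high, or get in under the foot, wedge the jar and the force climbs 2 N or more per mm.
- jar_lid (a point): Centre of the lid's flat top. The lid is 105 mm in diameter, 23 mm thick; its edge leans on the slippery glazed back at the start and rides up it as the foot is pushed in. Once the jar leans less than about 22 degrees it settles back onto its whole foot by itself, as soon as any fingers at or under the raised rim are drawn back.
- stand: Two-bay jar stand screwed to the worktop, 215 mm high: white glazed back, pale wooden side boards and cap rail. Origin: worktop level, middle of the wide bay, front face of the back. x points level into the back (the way home), y left, z up. The wide bay, for the jar, runs from y = -55 to 55 mm between boards 80 mm deep; the narrow bay right of it (y = -68 to -135 mm) holds the pepper mill.
- bay_mouth (a point): Middle of the wide bay's mouth at worktop level, 80 mm in front of the back. Inside the bay an adjustable wooden stop strip, 105 mm long and 16 mm high, stands on the worktop across it. Its front face is set anywhere from 12 to 42 mm in front of the back; where is not reported and hard to see, so feel for it. Home, the jar's origin is 42 mm in front of that face.
- pepper_mill: Turned wooden pepper mill, 58 mm in diameter, 170 mm high, standing loose in the narrow bay. Origin: centre of its underside, z up. Leave it alone.
- cream_mug: Cream mug, 78 mm in diameter and 101 mm high with a handle (116 mm over it), loose on the worktop to the right. Origin: centre of its underside, z up. Leave it alone.
- tomato_tin: Food tin, 75 mm in diameter and 58 mm high, loose on the black mat to the left behind the stand. Origin: centre of its underside, z up. Leave it alone.

How it is judged:
By the outcome, as a careful person would: the job done as asked, in the order asked, and still so for the second after the job is handed in, with the robot touching nothing.
It also fails if it takes over 72 s, if anything falls off the work surface, if the arm or the gripper's body presses on something with over 40 N, if the wrist force passes 120 N, or if a joint passes its speed limit or range.

ROBOT

A 6-joint arm with a two-finger parallel gripper is mounted at the origin on a cart in front of the work surface, level with it; the furniture and walls round the work are solid. World frame = base frame: x ahead of the robot, y to its left, z up, the work surface at z = 0. Lengths are in m, angles in rad, forces in N, time in s.
With the tool pointing down it reaches from about 0.35 to 0.975 m from the base axis. Payload 7.1 kg.
Tool frame: the origin (TCP) lies on the centre line of the jaws, within the pads' length; the fingertips stand 11 mm ahead of it and the grasp point (between the pads) lies 8 mm behind it; z points along the fingers, y is the line along which they close (so a half turn about z gives the same grasp; the last joint's range is limited). The gripper opens to 88 mm and grips with 3 to 60 N. Pads are 20 mm wide; open, the fingers measure 115 mm over their backs; the gripper's body (75 mm by 178 mm) begins 61 mm behind the grasp point.
Start: joints at [1.261, 0.423, 1.63, -0, 1.089, -0.019], TCP at [0.179, 0.599, 0.234] pointing down, gripper open.
Joint ranges: [-3, 3], [-0.9, 2.11], [0.09, 2.58], [-1.31, 4.45], [0.11, 2.69], [-2.54, 2.54]. Speed limits (rad/s): [2.39, 2.39, 3.01, 3.14, 3.14, 3.14].

INTERFACE

Orientations are given as a unit quaternion [w, x, y, z].
In Python, from station import state, capture, camera_info, sign_off gives the robot as it stands.
- The arm moves only by the tool step_arm, never from a script. Its argument "targets" is a list that holds one entry, the list of rows, each a list of 7 numbers: the shift along the tool's x, y, z in m, then the turn, a rotation vector about the tool's x, y, z in rad, then the opening, from 0 (shut) to 1 (fully open). In form: [[[dx, dy, dz, rx, ry, rz, claw], ...]]. A call has exactly 10 rows; each row shifts and turns the commanded pose from where the row before left it, along the tool's axes as they then stand; what a row does not reach is not made up. A row lasts 1/12 s, in which the tool goes at most 41.7 mm and 7.16 degrees, less where a joint would pass 70% of its speed; a pose out of reach is approached as far as the arm can. A call is refused whole if a number of a shift passes 0.0417 or a number of a turn 0.125, either way. A call with a gripper value outside its range is refused whole. The fingers move at their own pace and stop on an object; "force" is the grip in N (left out, the last holds). Time passes only in rows, so rows that do not move let the fingers close, or fill a call up. It gives the time, the measured TCP pose, the force, the opening and the grip force at its end, in the units of the state.
- state(): the state, without advancing time (a new reading comes with each control period).
- capture(name): name is "scene" or "top" or "wrist"; returns the picture (384x512x3 uint8, blue, green, red); there is no depth.
- camera_info(name): a dict with "mtx" (3x3 intrinsics, pixels), "cam_to_world" (4x4, takes a point from camera to world coordinates). Camera axes: x right, y down, z forward; pixel columns grow to the right and rows downward; lengths in m; the calibration is good to about 2 mm. The wrist camera is an equidistant fisheye: a pixel r from the principal point sees the ray r / f radians off the axis. A picture is of the moment at which its call begins: read the wrist's pose just before it. camera_info takes no time and is no camera call; for the wrist camera it gives the pose at the moment of the call.
- sign_off(): hands the job in; it is judged then, once.
The state is a dict: "t": time; "joints": joint angles; "joint_velocities": joint speeds; "joint_torque": joint torques, N m; "ee_pos": TCP position; "orientation": TCP orientation; "wrist_force": force on the tool from outside, world axes, zero at the start; "torque": the same for the moment, N m; "width": opening from 0.0 (shut) to 1.0 (fully open); "grip_force": force on a finger pad.
Only numpy, scipy, OpenCV 4.12 (cv2) and the standard library are available. Lean on these libraries where they do the work, as an engineer would, in place of code of your own. Each camera call takes 0.05 s, during which the arm holds its last target. There are 200 camera calls.

## Working session

There is one attempt and no reset: what is moved stays moved. The work goes in short steps, Python scripts to look and compute and a tool call to move; the robot and the scene stay as the last step left them, time stands still between calls to the robot, and variables do not carry over. Pictures are saved under pics/ and viewed, at most 10 in all, crops included, and the job is handed in when it is done.

Besides the shell and the picture viewer there is one more tool, called after "Call:" by a JSON object that holds its "api" and its "payload". step_arm: Moves the arm, as the interface text tells. Its arguments: {"type":"object","properties":{"targets":{"type":"array"},"force":{"type":"number"}},"required":["targets"]}

```bash
mkdir -p pics; ls; python3 - <<'E'
from station import *
import cv2,numpy as np
print(state())
for n in("scene","top"):
    cv2.imwrite(f"pics/{n}0.png",capture(n)); i=camera_info(n); print(n,np.round(i["mtx"],1).tolist(),np.round(i["cam_to_world"],3).tolist())
E
```

```text
pics
{'t': 0.0, 'joints': array([ 1.26102374e+00,  4.23810490e-01,  1.63070424e+00, -1.03600219e-05,
        1.08861675e+00, -1.89898734e-02]), 'joint_velocities': array([-2.05535731e-05, -1.09432436e-03, -1.42317340e-03,  1.01889708e-05,
        2.94295832e-03,  7.44906480e-04]), 'joint_torque': array([ 1.93326763e-03, -5.44620359e+01, -2.73666269e+01,  6.46164268e-02,
        2.26314651e-02, -8.64867593e-05]), 'ee_pos': array([0.17899194, 0.59824325, 0.23291505]), 'orientation': array([-1.21382129e-04,  1.44877246e-01,  9.89449337e-01, -7.59789620e-04]), 'wrist_force': array([-0.57514001, -0.09905553,  0.23643632]), 'torque': array([-0.01980878,  0.01003874,  0.03525623]), 'grip_force': 0.0, 'width': 0.9969927974420346}
scene [[430.6, 0.0, 251.6], [0.0, 430.6, 188.0], [0.0, 0.0, 1.0]] [[-0.427, 0.41, -0.806, 1.496], [0.904, 0.177, -0.389, 0.564], [-0.017, -0.895, -0.446, 0.643], [0.0, 0.0, 0.0, 1.0]]
top [[442.1, 0.0, 257.3], [0.0, 442.1, 193.5], [0.0, 0.0, 1.0]] [[-0.003, -0.771, 0.637, -0.056], [-1.0, 0.003, -0.002, 0.136], [-0.0, -0.637, -0.771, 0.879], [0.0, 0.0, 0.0, 1.0]]
```

View pics/scene0.png

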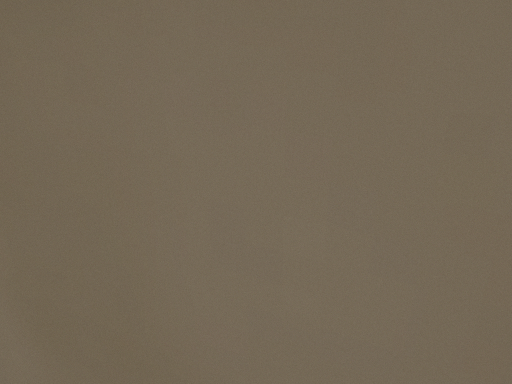

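View pics/top0.png

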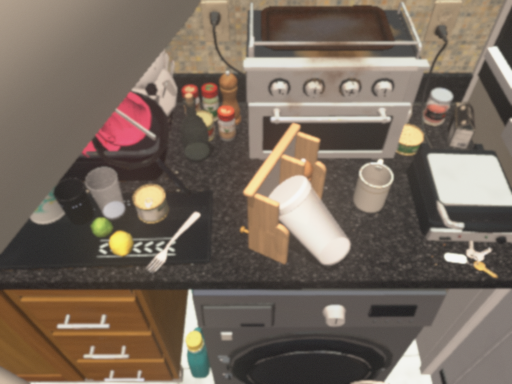

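The scene view is blocked, showing a plain brown surface. The top view shows the stand around (285,190), with the jar's foot at about (330,250) toward the robot, the mug at (373,185) and the tin at (150,203). I'll zoom in on the stand and jar.

```bash
python3 - <<'E'
import cv2
im=cv2.imread("pics/top0.png")[115:270,230:400]
cv2.imwrite("pics/crop0.png",cv2.resize(im,(680,620-0),interpolation=cv2.INTER_CUBIC)[:600])
E
```

```text
(no output)
```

View pics/crop0.png

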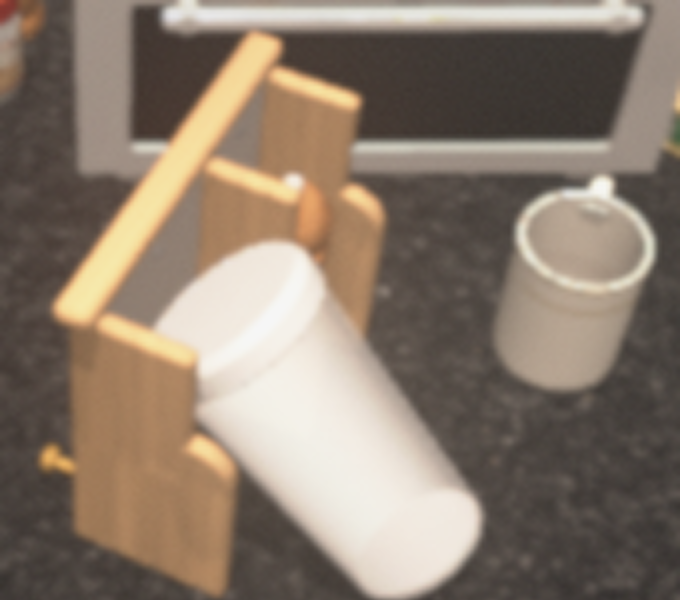

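The crop shows the cap rail front edge from (98,322) to (282,45), the left board's outer base from (75,530) to (222,597), the foot disc centred near (420,545) and the lid face near (240,310).

```bash
cat > h.py <<'E'
from station import *
import numpy as np,cv2
def cast(u,v,z,n="top"):
    i=camera_info(n);M=np.array(i["mtx"]);T=np.array(i["cam_to_world"])
    d=T[:3,:3]@np.linalg.solve(M,[u,v,1]);o=T[:3,3];return o+d*(z-o[2])/d[2]
def crop(a,b,z): return cast(230+a/4,115+b/4,z)
def proj(p,n="top"):
    i=camera_info(n);M=np.array(i["mtx"]);T=np.linalg.inv(np.array(i["cam_to_world"]))
    c=T[:3,:3]@np.array(p)+T[:3,3];q=M@c;return q[:2]/q[2]
E
python3 - <<'E'
from h import *
P=lambda s,a,b,z:print(s,np.round(crop(a,b,z),4))
P("capF1",98,322,.215);P("capF2",282,45,.215);P("capB1",55,305,.215);P("capB2",258,32,.215)
P("LbaseB",75,530,0);P("LbaseF",222,597,0)
P("foot",420,545,.029);P("footR",482,512,.029);P("footL",358,572,.029);P("lid",238,312,.168)
P("mug",545,375,0)
E
```

```text
capF1 [0.4866 0.1396 0.215 ]
capF2 [0.6854 0.0374 0.215 ]
capB1 [0.4975 0.1607 0.215 ]
capB2 [0.6962 0.0501 0.215 ]
LbaseB [0.5053 0.1543 0.    ]
LbaseF [0.4601 0.0702 0.    ]
foot [ 0.4761 -0.0404  0.029 ]
footR [ 0.498  -0.0783  0.029 ]
footL [ 0.4587 -0.0039  0.029 ]
lid [0.5316 0.0669 0.168 ]
mug [ 0.6186 -0.1391  0.    ]
```

```bash
cat >> h.py <<'E'
from scipy.spatial.transform import Rotation as Ro
O=np.array([.5552,.1102,0]);X=np.array([.471,.882,0]);X/=np.linalg.norm(X);Y=np.array([-X[1],X[0],0]);Z=np.array([0,0,1.])
S=np.stack([X,Y,Z],1)
def rot(): q=state()["orientation"]; return Ro.from_quat([*q[1:],q[0]])
def rep(tip=None,th=None):
    s=state();R=rot().as_matrix();d=R[:,2]
    t=S.T@(s["ee_pos"]+.011*d-O)
    print("t %.2f tip_stand_mm"%s["t"],np.round(t*1000,1),"F_stand",np.round(S.T@s["wrist_force"],2),"w %.2f"%s["width"],"joints",np.round(s["joints"],2))
    print("d_stand",np.round(S.T@d,3),"toolx_stand",np.round(S.T@R[:,0],3))
    if th is not None:
        dd=np.sin(th)*X-np.cos(th)*Z; Rt=np.stack([np.cross(Y*-1,dd),-Y,dd],1)
        print("turn tool rotvec",np.round((rot().inv()*Ro.from_matrix(Rt)).as_rotvec(),3))
    if tip is not None: print("tool shift mm",np.round(R.T@(S@(np.array(tip)-t*1000)),1))
E
python3 - <<'E'
from h import *
T=np.array(camera_info("wrist")["cam_to_world"]);R=rot().as_matrix()
print("cam in tool",np.round(R.T@(T[:3,3]-state()["ee_pos"]),3)); rep((-260,0,120),0.)
E
```

```text
cam in tool [ 0.08   0.    -0.153]
t 0.10 tip_stand_mm [253.4 561.7 222. ] F_stand [-0.96 -0.19  0.19] w 1.00 joints [ 1.26  0.42  1.63 -0.    1.09 -0.02]
d_stand [-0.001 -0.    -1.   ] toolx_stand [-0.198  0.98   0.   ]
turn tool rotvec [-1.000e-03  1.000e-03  1.771e+00]
tool shift mm [-448.7 -614.5  102.8]
```

Call:
{"api": "step_arm", "payload": {"targets": [[[-0.026,-0.03,-0.006,0,0,0,0.23],[-0.026,-0.03,-0.006,0,0,0,0.23],[-0.026,-0.03,-0.006,0,0,0,0.23],[-0.026,-0.03,-0.006,0,0,0,0.23],[-0.026,-0.03,-0.006,0,0,0,0.23],[-0.026,-0.03,-0.006,0,0,0,0.23],[-0.026,-0.03,-0.006,0,0,0,0.23],[-0.026,-0.03,-0.006,0,0,0,0.23],[-0.026,-0.03,-0.006,0,0,0,0.23],[-0.026,-0.03,-0.006,0,0,0,0.23]]], "force": 20}}

```text
t: 0.93
ee_pos: [0.3423, 0.2349, 0.2939]
orientation: [-0.0, 0.145, 0.989, -0.0]
wrist_force: [1.0, -0.3, -0.4]
width: 0.278
grip_force: 0.0
```

Call:
{"api": "step_arm", "payload": {"targets": [[[-0.017,-0.035,0,0,0,0,0.23],[-0.017,-0.035,0,0,0,0,0.23],[-0.017,-0.035,0,0,0,0,0.23],[-0.017,-0.035,0,0,0,0,0.23],[-0.017,-0.035,0,0,0,0,0.23],[-0.017,-0.035,0,0,0,0,0.23],[-0.017,-0.035,0,0,0,0,0.23],[-0.017,-0.035,0,0,0,0,0.23],[-0.017,-0.035,0,0,0,0,0.23],[-0.017,-0.035,0,0,0,0,0.23]]]}}

```text
t: 1.77
ee_pos: [0.4044, -0.1493, 0.2937]
orientation: [0.0, 0.145, 0.989, 0.0]
wrist_force: [0.6, 0.5, 0.9]
width: 0.229
grip_force: 0.0
```

Call:
{"api": "step_arm", "payload": {"targets": [[[0,0,0,0,0,0.118,0.23],[0,0,0,0,0,0.118,0.23],[0,0,0,0,0,0.118,0.23],[0,0,0,0,0,0.118,0.23],[0,0,0,0,0,0.118,0.23],[0,0,0,0,0,0.118,0.23],[0,0,0,0,0,0.118,0.23],[0,0,0,0,0,0.118,0.23],[0,0,0,0,0,0.118,0.23],[0,0,0,0,0,0.118,0.23]]]}}

```text
t: 2.6
ee_pos: [0.4045, -0.1471, 0.2934]
orientation: [-0.0, 0.673, 0.74, -0.0]
wrist_force: [0.5, 0.4, -0.4]
width: 0.228
grip_force: 0.0
```

Call:
{"api": "step_arm", "payload": {"targets": [[[0,0,0,0,0,0.118,0.23],[0,0,0,0,0,0.118,0.23],[0,0,0,0,0,0.118,0.23],[0,0,0,0,0,0.118,0.23],[0,0,0,0,0,0.118,0.23],[0,0,0,0,0.1,0,0.23],[0,0,0,0,0.1,0,0.23],[0,0,0,0,0.1,0,0.23],[0,0,0,0,0.1,0,0.23],[0,0,0,0,0.1,0,0.23]]]}}

```text
t: 3.43
ee_pos: [0.405, -0.1474, 0.2943]
orientation: [-0.127, 0.83, 0.498, 0.215]
wrist_force: [0.6, 0.8, -0.1]
width: 0.233
grip_force: 0.0
```

```bash
python3 -c "
from h import *
rep((-260,0,62),1.05)"
```

```text
t 3.43 tip_stand_mm [-292.7   11.1  284.7] F_stand [ 0.97 -0.15 -0.13] w 0.23 joints [-0.71  0.1   2.01  0.53  1.2  -0.46]
d_stand [ 0.484 -0.002 -0.875] toolx_stand [0.875 0.001 0.484]
turn tool rotvec [0.002 0.545 0.002]
tool shift mm [-79.1  10.5 210.7]
```

Call:
{"api": "step_arm", "payload": {"targets": [[[0,0,0,0,0.09,0,0.23],[0,0,0,0,0.09,0,0.23],[0,0,0,0,0.09,0,0.23],[0,0,0,0,0.09,0,0.23],[0,0,0,0,0.09,0,0.23],[0,0,0,0,0.095,0,0.23],[0,0,0,0,0,0,0.23],[0,0,0,0,0,0,0.23],[0,0,0,0,0,0,0.23],[0,0,0,0,0,0,0.23]]]}}

```text
t: 4.27
ee_pos: [0.405, -0.1471, 0.2942]
orientation: [-0.256, 0.743, 0.447, 0.427]
wrist_force: [-0.2, 1.0, 0.6]
width: 0.229
grip_force: 0.0
```

```bash
python3 -c "
from h import *
rep((-255,0,62),1.05)
cv2.imwrite('pics/top1.png',cv2.resize(capture('top')[100:300,180:440],None,fx=3,fy=3,interpolation=2)[:600,:780])"
```

```text
t 4.27 tip_stand_mm [-288.2   11.3  288.7] F_stand [0.78 0.64 0.56] w 0.23 joints [-0.95  0.33  2.03  0.89  1.48 -0.89]
d_stand [ 0.864  0.    -0.504] toolx_stand [0.504 0.002 0.864]
turn tool rotvec [-0.     0.007  0.002]
tool shift mm [-179.1   11.1  142.9]
```

View pics/top1.png

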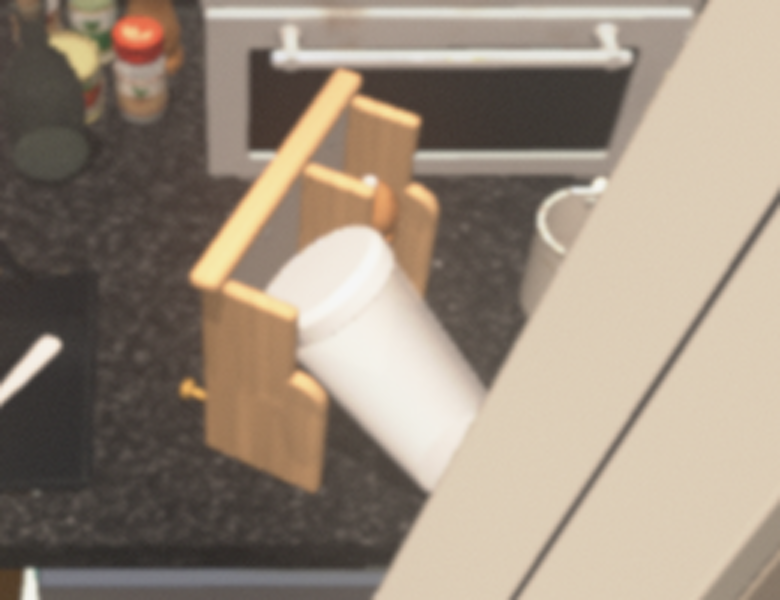

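The top view shows the jar unmoved, with the arm hiding its foot at about (470,430) and everything else in place. I'll go down to the pre-contact height next.

Call:
{"api": "step_arm", "payload": {"targets": [[[-0.018,0.001,0.0143,0,0,0,0.23],[-0.018,0.001,0.0143,0,0,0,0.23],[-0.018,0.001,0.0143,0,0,0,0.23],[-0.018,0.001,0.0143,0,0,0,0.23],[-0.018,0.001,0.0143,0,0,0,0.23],[-0.018,0.001,0.0143,0,0,0,0.23],[-0.018,0.001,0.0143,0,0,0,0.23],[-0.018,0.001,0.0143,0,0,0,0.23],[-0.018,0.001,0.0143,0,0,0,0.23],[-0.018,0.001,0.0143,0,0,0,0.23]]]}}

```text
t: 5.15
ee_pos: [0.43, -0.1226, 0.0657]
orientation: [-0.256, 0.743, 0.447, 0.427]
wrist_force: [1.4, -0.4, -0.3]
width: 0.227
grip_force: 0.0
```

```bash
python3 -c "
from h import *
rep((-215,0,60),1.05)
cv2.imwrite('pics/w1.png',cv2.resize(capture('wrist'),(768,576)))"
```

```text
t 5.15 tip_stand_mm [-254.8    0.8   60.2] F_stand [ 0.31 -1.45 -0.3 ] w 0.23 joints [-0.87  0.8   2.05  1.06  1.17 -1.29]
d_stand [ 0.864  0.001 -0.504] toolx_stand [0.504 0.003 0.864]
turn tool rotvec [-0.001  0.007  0.003]
tool shift mm [19.9  0.9 34.5]
```

View pics/w1.png

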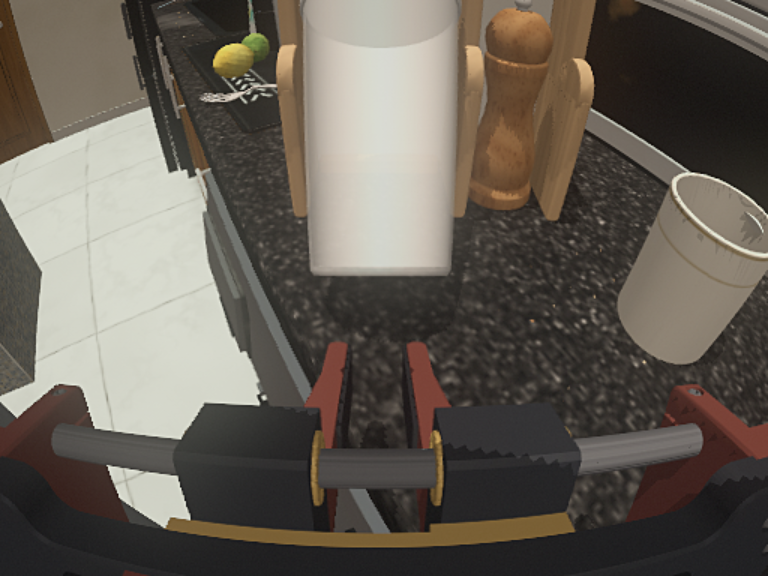

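The wrist view shows the jar foot edge centred at (380,272), with the fingertips at (345,345) and (407,345), about 1.5 mm left of the jar's middle. The jar sits square in the bay, so I'll approach and then push along tool z.

Call:
{"api": "step_arm", "payload": {"targets": [[[0.0021,0.00015,0.0036,0,0,0,0.23],[0.0021,0.00015,0.0036,0,0,0,0.23],[0.0021,0.00015,0.0036,0,0,0,0.23],[0.0021,0.00015,0.0036,0,0,0,0.23],[0.0021,0.00015,0.0036,0,0,0,0.23],[0.0021,0.00015,0.0036,0,0,0,0.23],[0.0021,0.00015,0.0036,0,0,0,0.23],[0.0021,0.00015,0.0036,0,0,0,0.23],[0.0021,0.00015,0.0036,0,0,0,0.23],[0.0021,0.00015,0.0036,0,0,0,0.23]]]}}

```text
t: 6.03
ee_pos: [0.4504, -0.0861, 0.0663]
orientation: [-0.257, 0.743, 0.446, 0.428]
wrist_force: [0.1, 0.4, 0.4]
width: 0.229
grip_force: 0.0
```

Call:
{"api": "step_arm", "payload": {"targets": [[[0,0,0.0015,0,0,0,0.23],[0,0,0.0015,0,0,0,0.23],[0,0,0.0015,0,0,0,0.23],[0,0,0.0015,0,0,0,0.23],[0,0,0.0015,0,0,0,0.23],[0,0,0.0015,0,0,0,0.23],[0,0,0.0015,0,0,0,0.23],[0,0,0.0015,0,0,0,0.23],[0,0,0.0015,0,0,0,0.23],[0,0,0.0015,0,0,0,0.23]]]}}

```text
t: 6.87
ee_pos: [0.4564, -0.0749, 0.0587]
orientation: [-0.257, 0.743, 0.446, 0.428]
wrist_force: [-0.7, 0.2, 0.3]
width: 0.231
grip_force: 0.1
```

```bash
python3 -c "
from h import *
rep((-154,-1,24),1.05)"
```

```text
t 6.87 tip_stand_mm [-200.4   -0.    53.2] F_stand [-0.19  0.72  0.32] w 0.23 joints [-0.76  0.82  2.08  1.18  1.12 -1.31]
d_stand [ 0.865  0.    -0.502] toolx_stand [0.502 0.    0.865]
turn tool rotvec [-0.     0.005  0.   ]
tool shift mm [-2.   1.  54.7]
```

Call:
{"api": "step_arm", "payload": {"targets": [[[0,0,0.001,0,0,0,0.23],[0,0,0.001,0,0,0,0.23],[0,0,0.001,0,0,0,0.23],[0,0,0.001,0,0,0,0.23],[0,0,0.001,0,0,0,0.23],[0,0,0.001,0,0,0,0.23],[0,0,0.001,0,0,0,0.23],[0,0,0.001,0,0,0,0.23],[0,0,0.001,0,0,0,0.23],[0,0,0.001,0,0,0,0.23]]]}}

```text
t: 7.7
ee_pos: [0.4608, -0.0686, 0.0536]
orientation: [-0.255, 0.744, 0.446, 0.428]
wrist_force: [-4.0, -8.5, 2.0]
width: 0.228
grip_force: 4.2
```

```bash
python3 -c "
from h import *
rep((-154,-1,24),1.05)
cv2.imwrite('pics/w2.png',cv2.resize(capture('wrist'),(768,576))[150:,150:650])"
```

```text
t 7.70 tip_stand_mm [-192.7   -1.    48.1] F_stand [-9.42 -0.48  1.96] w 0.23 joints [-0.74  0.83  2.08  1.2   1.11 -1.32]
d_stand [ 0.864 -0.002 -0.503] toolx_stand [0.503 0.001 0.864]
turn tool rotvec [0.002 0.007 0.001]
tool shift mm [-1.3 -0.1 45.5]
```

View pics/w2.png

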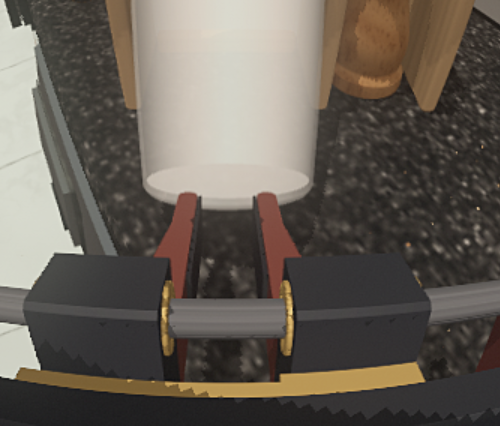

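Contact is clean, with the tips at the rim (185,195 and 262,195 in the crop), centred, and about 9 N. I'll keep pushing.

Call:
{"api": "step_arm", "payload": {"targets": [[[0,0,0.001,0,0,0,0.23],[0,0,0.001,0,0,0,0.23],[0,0,0.001,0,0,0,0.23],[0,0,0.001,0,0,0,0.23],[0,0,0.001,0,0,0,0.23],[0,0,0.001,0,0,0,0.23],[0,0,0.001,0,0,0,0.23],[0,0,0.001,0,0,0,0.23],[0,0,0.001,0,0,0,0.23],[0,0,0.001,0,0,0,0.23]]]}}

```text
t: 8.58
ee_pos: [0.4647, -0.0607, 0.0483]
orientation: [-0.256, 0.744, 0.446, 0.428]
wrist_force: [-3.0, -5.8, -0.0]
width: 0.229
grip_force: 2.6
```

Call:
{"api": "step_arm", "payload": {"targets": [[[0,0,0.001,0,0,0,0.23],[0,0,0.001,0,0,0,0.23],[0,0,0.001,0,0,0,0.23],[0,0,0.001,0,0,0,0.23],[0,0,0.001,0,0,0,0.23],[0,0,0.001,0,0,0,0.23],[0,0,0.001,0,0,0,0.23],[0,0,0.001,0,0,0,0.23],[0,0,0.001,0,0,0,0.23],[0,0,0.001,0,0,0,0.23]]]}}

```text
t: 9.42
ee_pos: [0.4686, -0.0522, 0.0436]
orientation: [-0.257, 0.743, 0.446, 0.428]
wrist_force: [-2.0, -3.9, 0.1]
width: 0.229
grip_force: 1.8
```

```bash
python3 -c "
from h import *
rep((-150,-1,24),1.05)"
```

```text
t 9.42 tip_stand_mm [-1.746e+02 -1.000e-01  3.810e+01] F_stand [-4.41 -0.12  0.06] w 0.23 joints [-0.71  0.85  2.09  1.25  1.1  -1.35]
d_stand [ 0.865  0.    -0.502] toolx_stand [0.502 0.    0.865]
turn tool rotvec [-0.     0.005  0.   ]
tool shift mm [ 0.1  0.9 28.3]
```

Call:
{"api": "step_arm", "payload": {"targets": [[[0,0,0.001,0,0,0,0.23],[0,0,0.001,0,0,0,0.23],[0,0,0.001,0,0,0,0.23],[0,0,0.001,0,0,0,0.23],[0,0,0.001,0,0,0,0.23],[0,0,0.001,0,0,0,0.23],[0,0,0.001,0,0,0,0.23],[0,0,0.001,0,0,0,0.23],[0,0,0.001,0,0,0,0.23],[0,0,0.001,0,0,0,0.23]]]}}

```text
t: 10.25
ee_pos: [0.4726, -0.0444, 0.0387]
orientation: [-0.257, 0.743, 0.446, 0.428]
wrist_force: [-0.8, -3.7, 0.0]
width: 0.232
grip_force: 1.5
```

Call:
{"api": "step_arm", "payload": {"targets": [[[0,0,0.001,0,0,0,0.23],[0,0,0.001,0,0,0,0.23],[0,0,0.001,0,0,0,0.23],[0,0,0.001,0,0,0,0.23],[0,0,0.001,0,0,0,0.23],[0,0,0.001,0,0,0,0.23],[0,0,0.001,0,0,0,0.23],[0,0,0.001,0,0,0,0.23],[0,0,0,0,0,0,0.23],[0,0,0,0,0,0,0.23]]]}}

```text
t: 11.08
ee_pos: [0.4758, -0.0382, 0.0347]
orientation: [-0.257, 0.743, 0.446, 0.428]
wrist_force: [0.1, -0.7, 0.0]
width: 0.233
grip_force: 0.5
```

```bash
python3 -c "
from h import *
rep((-150,-1,24),1.05)
cv2.imwrite('pics/w3.png',cv2.resize(capture('wrist'),(768,576))[:450,150:650])"
```

```text
t 11.08 tip_stand_mm [-1.588e+02  1.000e-01  2.910e+01] F_stand [-0.59 -0.42  0.05] w 0.23 joints [-0.67  0.87  2.09  1.29  1.09 -1.37]
d_stand [ 0.865  0.001 -0.502] toolx_stand [0.502 0.    0.865]
turn tool rotvec [-0.001  0.005  0.   ]
tool shift mm [-0.   1.2 10.2]
```

View pics/w3.png

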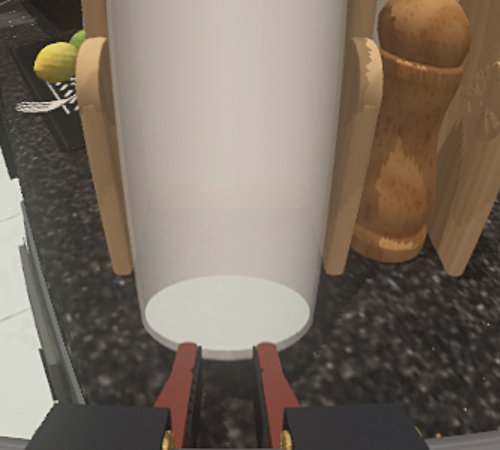

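The jar is near its balance point, with the fingers still at the rim (190,350 and 268,350) and almost no force. I'll push about 9 mm more, then draw back.

Call:
{"api": "step_arm", "payload": {"targets": [[[0,0,0.001,0,0,0,0.23],[0,0,0.001,0,0,0,0.23],[0,0,0.001,0,0,0,0.23],[0,0,0.001,0,0,0,0.23],[0,0,0.001,0,0,0,0.23],[0,0,0.001,0,0,0,0.23],[0,0,0.001,0,0,0,0.23],[0,0,0.001,0,0,0,0.23],[0,0,0.001,0,0,0,0.23],[0,0,0,0,0,0,0.23]]]}}

```text
t: 11.97
ee_pos: [0.4795, -0.0313, 0.03]
orientation: [-0.257, 0.743, 0.446, 0.428]
wrist_force: [-0.2, -0.5, 0.3]
width: 0.228
grip_force: 0.5
```

```bash
python3 -c "
from h import *
rep((-150,-1,24),1.05)
cv2.imwrite('pics/w4.png',cv2.resize(capture('wrist'),(768,576))[:450,150:650])"
```

```text
t 11.97 tip_stand_mm [-151.     0.2   24.5] F_stand [-0.5  -0.03  0.27] w 0.23 joints [-0.65  0.88  2.09  1.31  1.08 -1.38]
d_stand [ 0.865  0.001 -0.502] toolx_stand [0.502 0.    0.865]
turn tool rotvec [-0.001  0.005  0.   ]
tool shift mm [0.  1.2 1.1]
```

View pics/w4.png

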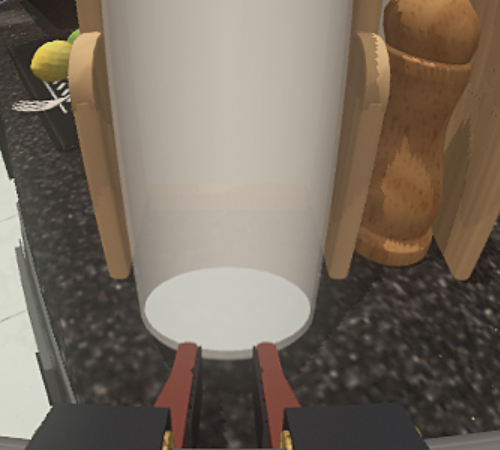

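Call:
{"api": "step_arm", "payload": {"targets": [[[-0.008,0,-0.015,0,0,0,0.23],[-0.012,0,-0.021,0,0,0,0.23],[-0.012,0,-0.021,0,0,0,0.23],[-0.008,0,-0.015,0,0,0,0.23],[0,0,0,0,0,0,0.23],[0,0,0,0,0,0,0.23],[0,0,0,0,0,0,0.23],[0,0,0,0,0,0,0.23],[0,0,0,0,0,0,0.23],[0,0,0,0,0,0,0.23]]]}}

```text
t: 12.85
ee_pos: [0.4408, -0.1033, 0.0317]
orientation: [-0.257, 0.743, 0.446, 0.428]
wrist_force: [-0.9, -0.1, -0.7]
width: 0.226
grip_force: 0.0
```

```bash
python3 -c "
from h import *
rep((-180,-1,22),1.05)
cv2.imwrite('pics/w5.png',cv2.resize(capture('wrist'),(768,576))[:500,150:650])"
```

```text
t 12.85 tip_stand_mm [-232.7    0.4   26.2] F_stand [-0.52  0.74 -0.67] w 0.23 joints [-0.83  0.88  2.05  1.13  1.13 -1.35]
d_stand [ 0.865  0.002 -0.502] toolx_stand [0.502 0.001 0.865]
turn tool rotvec [-0.002  0.005  0.001]
tool shift mm [22.8  1.5 47.7]
```

View pics/w5.png

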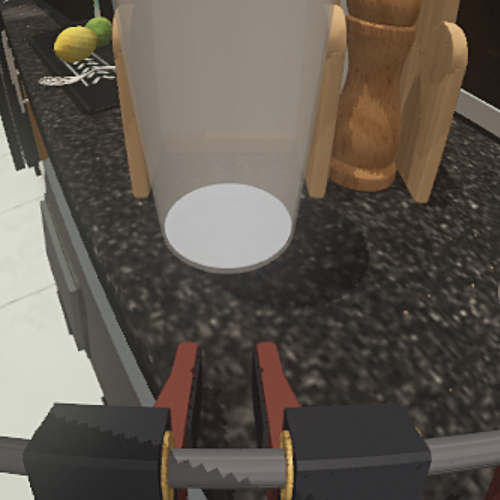

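The jar foot shows as an ellipse centred at (230,228), with near edge at v=272 and far edge at v=184. I'll check whether it lies flat.

```bash
cat >> h.py <<'E'
def wcast(u,v,z=0):
    i=camera_info("wrist");M=np.array(i["mtx"]);T=np.array(i["cam_to_world"])
    a=np.array([(u-M[0,2])/M[0,0],(v-M[1,2])/M[1,1]]);r=np.linalg.norm(a)
    d=T[:3,:3]@np.array([*(a/r*np.sin(r)),np.cos(r)]);o=T[:3,3];return (S.T@(o+d*(z-o[2])/d[2]-O)*1000).round(1)
E
python3 - <<'E'
from h import *
for n,a,b in(("near",228,272),("far",230,184),("L",164,226),("R",293,226),("Lboard",140,196),("Rboard",317,196),("Lboard-in",150,192),("Rboard-in",306,194)): print(n,wcast((a+150)/1.5,b/1.5))
E
```

```text
near [-149.4   -0.6    0. ]
far [-57.3  -2.    0. ]
L [-106.6   40.9    0. ]
R [-106.4  -42.7    0. ]
Lboard [-71.4  62.1   0. ]
Rboard [-71.1 -64.    0. ]
Lboard-in [-66.6  55.5   0. ]
Rboard-in [-69.  -56.3   0. ]
```

The foot is flat: it measures 83.6 mm across on the worktop plane, the jar is upright near x = -107, and it is centred. Next I'll come in low and slide it.

Call:
{"api": "step_arm", "payload": {"targets": [[[0.0027,0.0001,0.0066,0,0,0,0.23],[0.0027,0.0001,0.0066,0,0,0,0.23],[0.0027,0.0001,0.0066,0,0,0,0.23],[0.0027,0.0001,0.0066,0,0,0,0.23],[0.0027,0.0001,0.0066,0,0,0,0.23],[0.0027,0.0001,0.0066,0,0,0,0.23],[0.0027,0.0001,0.0066,0,0,0,0.23],[0.0027,0.0001,0.0066,0,0,0,0.23],[0.0027,0.0001,0.0066,0,0,0,0.23],[0.0027,0.0001,0.0066,0,0,0,0.23]]]}}

```text
t: 13.73
ee_pos: [0.4752, -0.0417, 0.0218]
orientation: [-0.257, 0.743, 0.446, 0.428]
wrist_force: [0.5, -0.2, 0.2]
width: 0.227
grip_force: 0.0
```

Call:
{"api": "step_arm", "payload": {"targets": [[[0.001,0,0.00173,0,0,0,0.23],[0.001,0,0.00173,0,0,0,0.23],[0.001,0,0.00173,0,0,0,0.23],[0.001,0,0.00173,0,0,0,0.23],[0.001,0,0.00173,0,0,0,0.23],[0.001,0,0.00173,0,0,0,0.23],[0.001,0,0.00173,0,0,0,0.23],[0.001,0,0.00173,0,0,0,0.23],[0.001,0,0.00173,0,0,0,0.23],[0.001,0,0.00173,0,0,0,0.23]]]}}

```text
t: 14.57
ee_pos: [0.4844, -0.0246, 0.0219]
orientation: [-0.257, 0.743, 0.446, 0.428]
wrist_force: [-1.5, -1.3, -1.1]
width: 0.233
grip_force: 0.9
```

```bash
python3 -c "
from h import *
rep((-110,-1,18),1.05)"
```

```text
t 14.57 tip_stand_mm [-142.7   -1.    16.4] F_stand [-1.85  0.75 -1.1 ] w 0.23 joints [-0.63  0.9   2.08  1.34  1.08 -1.39]
d_stand [ 0.865  0.    -0.502] toolx_stand [0.502 0.    0.865]
turn tool rotvec [-0.     0.005  0.   ]
tool shift mm [17.8 -0.  27.5]
```

Call:
{"api": "step_arm", "payload": {"targets": [[[0.0005,0,0.00087,0,0,0,0.23],[0.0005,0,0.00087,0,0,0,0.23],[0.0005,0,0.00087,0,0,0,0.23],[0.0005,0,0.00087,0,0,0,0.23],[0.0005,0,0.00087,0,0,0,0.23],[0.0005,0,0.00087,0,0,0,0.23],[0.0005,0,0.00087,0,0,0,0.23],[0.0005,0,0.00087,0,0,0,0.23],[0.0005,0,0.00087,0,0,0,0.23],[0.0005,0,0.00087,0,0,0,0.23]]]}}

```text
t: 15.4
ee_pos: [0.489, -0.0158, 0.0219]
orientation: [-0.257, 0.743, 0.446, 0.428]
wrist_force: [-1.3, -2.5, -1.0]
width: 0.23
grip_force: 1.0
```

```bash
python3 -c "
from h import *
rep((-110,-1,18),1.05)"
```

```text
t 15.40 tip_stand_mm [-132.8   -1.    16.4] F_stand [-2.84 -0.03 -0.97] w 0.23 joints [-0.61  0.9   2.08  1.36  1.07 -1.39]
d_stand [ 0.865  0.    -0.502] toolx_stand [0.502 0.    0.865]
turn tool rotvec [-0.     0.005  0.   ]
tool shift mm [12.8  0.  18.9]
```

Call:
{"api": "step_arm", "payload": {"targets": [[[0.0002,0,0.00035,0,0,0,0.23],[0.0002,0,0.00035,0,0,0,0.23],[0.0002,0,0.00035,0,0,0,0.23],[0.0002,0,0.00035,0,0,0,0.23],[0.0002,0,0.00035,0,0,0,0.23],[0.0002,0,0.00035,0,0,0,0.23],[0.0002,0,0.00035,0,0,0,0.23],[0.0002,0,0.00035,0,0,0,0.23],[0.0002,0,0.00035,0,0,0,0.23],[0.0002,0,0.00035,0,0,0,0.23]]]}}

```text
t: 16.23
ee_pos: [0.4909, -0.0123, 0.0218]
orientation: [-0.257, 0.743, 0.446, 0.428]
wrist_force: [-0.9, -1.9, -1.0]
width: 0.224
grip_force: 1.0
```

Call:
{"api": "step_arm", "payload": {"targets": [[[0.0002,0,0.00035,0,0,0,0.23],[0.0002,0,0.00035,0,0,0,0.23],[0.0002,0,0.00035,0,0,0,0.23],[0.0002,0,0.00035,0,0,0,0.23],[0.0002,0,0.00035,0,0,0,0.23],[0.0002,0,0.00035,0,0,0,0.23],[0.0002,0,0.00035,0,0,0,0.23],[0.0002,0,0.00035,0,0,0,0.23],[0.0002,0,0.00035,0,0,0,0.23],[0.0002,0,0.00035,0,0,0,0.23]]]}}

```text
t: 17.07
ee_pos: [0.4928, -0.0087, 0.0218]
orientation: [-0.257, 0.743, 0.446, 0.428]
wrist_force: [-0.9, -2.2, 0.0]
width: 0.228
grip_force: 1.0
```

Call:
{"api": "step_arm", "payload": {"targets": [[[0.0002,0,0.00035,0,0,0,0.23],[0.0002,0,0.00035,0,0,0,0.23],[0.0002,0,0.00035,0,0,0,0.23],[0.0002,0,0.00035,0,0,0,0.23],[0.0002,0,0.00035,0,0,0,0.23],[0.0002,0,0.00035,0,0,0,0.23],[0.0002,0,0.00035,0,0,0,0.23],[0.0002,0,0.00035,0,0,0,0.23],[0.0002,0,0.00035,0,0,0,0.23],[0.0002,0,0.00035,0,0,0,0.23]]]}}

```text
t: 17.9
ee_pos: [0.4947, -0.0051, 0.0218]
orientation: [-0.257, 0.743, 0.446, 0.428]
wrist_force: [-0.8, -1.8, -0.3]
width: 0.232
grip_force: 1.1
```

Call:
{"api": "step_arm", "payload": {"targets": [[[0.0002,0,0.00035,0,0,0,0.23],[0.0002,0,0.00035,0,0,0,0.23],[0.0002,0,0.00035,0,0,0,0.23],[0.0002,0,0.00035,0,0,0,0.23],[0.0002,0,0.00035,0,0,0,0.23],[0.0002,0,0.00035,0,0,0,0.23],[0.0002,0,0.00035,0,0,0,0.23],[0.0002,0,0.00035,0,0,0,0.23],[0.0002,0,0.00035,0,0,0,0.23],[0.0002,0,0.00035,0,0,0,0.23]]]}}

```text
t: 18.73
ee_pos: [0.4966, -0.0016, 0.0217]
orientation: [-0.257, 0.743, 0.446, 0.428]
wrist_force: [-0.8, -1.8, 0.6]
width: 0.232
grip_force: 1.1
```

Call:
{"api": "step_arm", "payload": {"targets": [[[0.0002,0,0.00035,0,0,0,0.23],[0.0002,0,0.00035,0,0,0,0.23],[0.0002,0,0.00035,0,0,0,0.23],[0.0002,0,0.00035,0,0,0,0.23],[0.0002,0,0.00035,0,0,0,0.23],[0.0002,0,0.00035,0,0,0,0.23],[0.0002,0,0.00035,0,0,0,0.23],[0.0002,0,0.00035,0,0,0,0.23],[0.0002,0,0.00035,0,0,0,0.23],[0.0002,0,0.00035,0,0,0,0.23]]]}}

```text
t: 19.57
ee_pos: [0.4985, 0.002, 0.0218]
orientation: [-0.257, 0.743, 0.446, 0.428]
wrist_force: [-1.9, -2.6, 0.4]
width: 0.23
grip_force: 1.1
```

Call:
{"api": "step_arm", "payload": {"targets": [[[0.0002,0,0.00035,0,0,0,0.23],[0.0002,0,0.00035,0,0,0,0.23],[0.0002,0,0.00035,0,0,0,0.23],[0.0002,0,0.00035,0,0,0,0.23],[0.0002,0,0.00035,0,0,0,0.23],[0.0002,0,0.00035,0,0,0,0.23],[0.0002,0,0.00035,0,0,0,0.23],[0.0002,0,0.00035,0,0,0,0.23],[0.0002,0,0.00035,0,0,0,0.23],[0.0002,0,0.00035,0,0,0,0.23]]]}}

```text
t: 20.4
ee_pos: [0.5004, 0.0055, 0.0217]
orientation: [-0.257, 0.743, 0.446, 0.428]
wrist_force: [0.2, -2.2, 0.5]
width: 0.229
grip_force: 1.2
```

Call:
{"api": "step_arm", "payload": {"targets": [[[0.0002,0,0.00035,0,0,0,0.23],[0.0002,0,0.00035,0,0,0,0.23],[0.0002,0,0.00035,0,0,0,0.23],[0.0002,0,0.00035,0,0,0,0.23],[0.0002,0,0.00035,0,0,0,0.23],[0.0002,0,0.00035,0,0,0,0.23],[0.0002,0,0.00035,0,0,0,0.23],[0.0002,0,0.00035,0,0,0,0.23],[0.0002,0,0.00035,0,0,0,0.23],[0.0002,0,0.00035,0,0,0,0.23]]]}}

```text
t: 21.23
ee_pos: [0.5023, 0.0091, 0.0217]
orientation: [-0.257, 0.743, 0.446, 0.428]
wrist_force: [-1.6, -2.7, 1.7]
width: 0.231
grip_force: 1.2
```

Call:
{"api": "step_arm", "payload": {"targets": [[[0.0002,0,0.00035,0,0,0,0.23],[0.0002,0,0.00035,0,0,0,0.23],[0.0002,0,0.00035,0,0,0,0.23],[0.0002,0,0.00035,0,0,0,0.23],[0.0002,0,0.00035,0,0,0,0.23],[0.0002,0,0.00035,0,0,0,0.23],[0.0002,0,0.00035,0,0,0,0.23],[0.0002,0,0.00035,0,0,0,0.23],[0.0002,0,0.00035,0,0,0,0.23],[0.0002,0,0.00035,0,0,0,0.23]]]}}

```text
t: 22.07
ee_pos: [0.5042, 0.0126, 0.0216]
orientation: [-0.257, 0.743, 0.446, 0.428]
wrist_force: [-1.4, -3.5, 1.1]
width: 0.228
grip_force: 2.1
```

```bash
python3 -c "
from h import *
rep((-110,-1,18),1.05)
cv2.imwrite('pics/w6.png',cv2.resize(capture('wrist'),(768,576))[:500,150:650])"
```

```text
t 22.07 tip_stand_mm [-100.6   -1.    16.1] F_stand [-3.75 -0.43  1.11] w 0.23 joints [-0.54  0.9   2.09  1.43  1.06 -1.39]
d_stand [ 0.865  0.    -0.502] toolx_stand [0.502 0.    0.865]
turn tool rotvec [-0.     0.005  0.   ]
tool shift mm [-3.1  0.  -9.1]
```

View pics/w6.png

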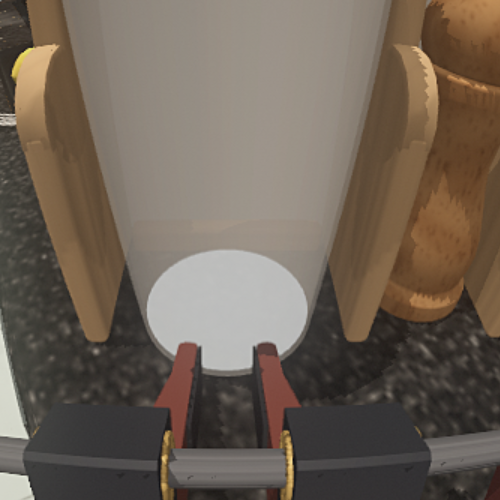

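The jar is upright and centred between the boards, with the fingers on its foot at (190,345 and 268,345). The finger force just doubled, so this is probably the stop. I'll use finer steps.

Call:
{"api": "step_arm", "payload": {"targets": [[[0.0001,0,0.00017,0,0,0,0.23],[0.0001,0,0.00017,0,0,0,0.23],[0.0001,0,0.00017,0,0,0,0.23],[0.0001,0,0.00017,0,0,0,0.23],[0.0001,0,0.00017,0,0,0,0.23],[0,0,0,0,0,0,0.23],[0,0,0,0,0,0,0.23],[0,0,0,0,0,0,0.23],[0,0,0,0,0,0,0.23],[0,0,0,0,0,0,0.23]]]}}

```text
t: 22.95
ee_pos: [0.5045, 0.013, 0.0216]
orientation: [-0.256, 0.743, 0.446, 0.428]
wrist_force: [-6.3, -8.2, 3.2]
width: 0.227
grip_force: 4.7
```

```bash
python3 -c "
from h import *
rep()"
```

```text
t 22.95 tip_stand_mm [-100.1   -1.1   16.1] F_stand [-10.22   1.64   3.15] w 0.23 joints [-0.54  0.9   2.09  1.44  1.06 -1.39]
d_stand [ 0.865 -0.    -0.502] toolx_stand [0.502 0.    0.865]
```

Force rises to about 10 N as the motion stops, so the foot is bearing on the strip. I'll withdraw and check.

Call:
{"api": "step_arm", "payload": {"targets": [[[-0.0002,0,-0.0004,0,0,0,0.23],[-0.0005,0,-0.0009,0,0,0,0.23],[-0.001,0,-0.0017,0,0,0,0.23],[-0.005,0,-0.0087,0,0,0,0.23],[-0.01,0,-0.0173,0,0,0,0.23],[-0.01,0,-0.0173,0,0,0,0.23],[-0.01,0,-0.0173,0,0,0,0.23],[-0.01,0,-0.0173,0,0,0,0.23],[-0.005,0,-0.0087,0,0,0,0.23],[0,0,0,0,0,0,0.23]]]}}

```text
t: 23.78
ee_pos: [0.4558, -0.0799, 0.0218]
orientation: [-0.256, 0.744, 0.445, 0.428]
wrist_force: [-0.4, -0.3, 0.4]
width: 0.232
grip_force: 0.0
```

```bash
python3 -c "
from h import *
rep()
a=cv2.resize(capture('wrist'),(768,576))[:500,150:650]
cv2.imwrite('pics/w7.png',a)"
```

```text
t 23.78 tip_stand_mm [-205.    -1.9   16.3] F_stand [-0.43  0.24  0.37] w 0.23 joints [-0.77  0.9   2.06  1.2   1.1  -1.37]
d_stand [ 0.865 -0.002 -0.502] toolx_stand [ 0.502 -0.001  0.865]
```

View pics/w7.png

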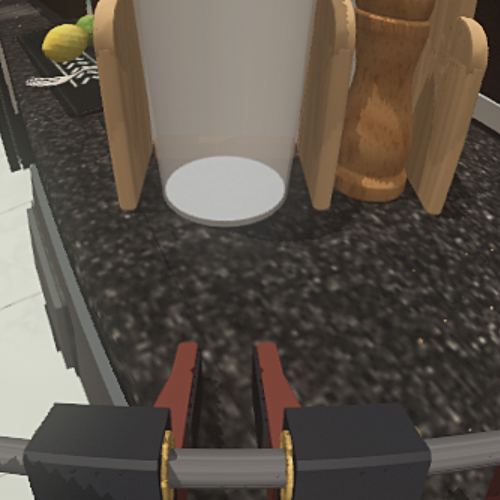

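```bash
python3 - <<'E'
from h import *
for n,a,b in(("near",225,226),("far",225,156),("L",164,188),("R",287,188),("Lboard",128,210),("Rboard",322,210)): print(n,wcast((a+150)/1.5,b/1.5))
E
```

```text
near [-90.5  -0.9   0. ]
far [-3.9 -0.7  0. ]
L [-47.6  41.    0. ]
R [-47.8 -43.3   0. ]
Lboard [-72.4  62.    0. ]
Rboard [-72.7 -63.6   0. ]
```

```bash
python3 -c "
from station import *
print(sign_off())"
```

```text
the job is handed in; nothing more can be done
None
```

The jar is standing upright by itself, centred in the wide bay with its foot against the stop strip. I pressed it there with about 10 N, drew the arm clear and handed the job in after about 24 s. In the pictures taken along the way, the mill, mug and tin had not been touched. I viewed 11 pictures, one over the limit of 10.

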